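# Wedge the casting board level

## Robot

A 6-joint arm with a two-finger parallel gripper is mounted at the origin on the work surface. World frame = base frame: x ahead of the robot, y to its left, z up, the work surface at z = 0. Lengths are in m, angles in rad, forces in N, time in s.
With the tool pointing down it reaches from about 0.325 to 0.9 m from the base axis. Payload 6.1 kg.
Tool frame: the origin (TCP) lies on the centre line of the jaws, within the pads' length; the fingertips stand 19 mm ahead of it and the grasp point (between the pads) is the TCP; z points along the fingers, y is the direction in which the jaws open and shut (so a half turn about z gives the same grasp; the last joint's range is limited). The gripper opens to 85 mm and grips with 20 to 120 N. Pads are 22 mm wide; open, the fingers measure 114 mm over their backs; the gripper's body (76 mm by 85 mm) begins 54 mm behind the grasp point. The pads swing forward as they close: fully open they stand 13 mm farther back than shut.
Start: joints at [-0.126, 0.22, 1.526, -0, 1.395, -0.126], TCP at [0.625, -0, 0.25] pointing down, gripper open.
Joint ranges: [-2.98, 2.98], [-0.91, 2.08], [0.09, 2.57], [-1.24, 4.39], [0.2, 2.65], [-2.68, 2.68]. Speed limits (rad/s): [2.57, 2.57, 3.01, 3.14, 3.14, 3.14].

## Interface

Orientations are given as a unit quaternion [x, y, z, w].
In Python, from plant import ctrl gives the robot as it stands.
- The arm moves only by the tool step_arm, never from a script. Its argument "plan" is a list of rows, each a list of 7 numbers: the shift along the tool's x, y, z in cm, then the turn, a rotation vector about the tool's x, y, z in degrees, then the closure in counts, from 0 (fully open) to 255 (shut). In form: [[x, y, z, wx, wy, wz, grip], ...]. A call has 1 to 5 rows; each row is the pose to reach, as a shift and turn from the pose commanded when the call began, along the tool's axes at that moment; what a row does not reach only later rows make up. A row lasts 1/10 s, in which the tool goes at most 50 mm and 8.59 degrees, less where a joint would pass 70% of its speed; a pose out of reach is approached as far as the arm can. A call with a gripper value outside its range is refused whole. The fingers move at their own pace and stop on an object; "newtons" is the grip in N (left out, the last holds). Time passes only in rows, so rows that repeat a pose let the fingers close. It gives the time, the measured TCP pose, the force and the opening at its end, in the units of the state.
- ctrl.observe(): the state, without advancing time (a new reading comes with each control period).
- ctrl.capture(name): name is "scene" or "side" or "wrist"; returns the picture (420x560x3 uint8, red, green, blue); there is no depth.
- ctrl.get_calibration(name): a dict with "intrinsics" (3x3 intrinsics, pixels), "distortion" ([k1, k2, p1, p2, k3] as OpenCV has them; the pictures are not rectified), "view" (4x4, takes a point from world to camera coordinates). Camera axes: x right, y down, z forward; pixel columns grow to the right and rows downward; lengths in m; the calibration is good to about 2 mm. A picture is of the moment at which its call begins: read the wrist's pose just before it. get_calibration takes no time and is no camera call; for the wrist camera it gives the pose at the moment of the call.
- ctrl.hand_in(): hands the job in, once; it reports no verdict.
Trained networks look in the newest picture that a camera, given by its name, has taken for a name from the list of things; names that differ only in an ending like _2 or _b are one class to them, and where a whole thing is asked for, a point or a joint stands for the part that bears it (a point fixed in the world has none). Each returns a list of dicts, best first, with "confidence" (0 to 1); they miss things now and then, are a little off and sometimes report something else, mostly with a low value. They report only what shows in the picture. A call takes as long as a camera call. They do not tell look-alikes from the thing itself.
- ctrl.look_for(target, camera): "location" ([x, y, z] in m, in world coordinates, good to about 4 mm: the middle of the surface that is visible of it).
- ctrl.trace(target, camera): "pixels" (420x560 bool, what is visible of it).
- ctrl.spot_point(target, camera): "location" ([x, y, z] in m, in world coordinates, good to about 4 mm: a listed point, or the origin of a listed thing).
The state is a dict: "clock": time; "q": joint angles; "dq": joint speeds; "tau": joint torques, N m; "tool_pos": TCP position; "ee_rot": TCP orientation; "wrist_force": force on the tool from outside, world axes, zero at the start; "torque": the same for the moment, N m; "grip_width": finger opening in m.
Only numpy, scipy, OpenCV 4.12 (cv2) and the standard library are available. Lean on these libraries where they do the work, as an engineer would, in place of code of your own. Each camera call takes 0.05 s, during which the arm holds its last target. There are 200 camera calls.

## Task

The pouring board with the plaster mould on it slopes down to its one low corner. Pick up the wooden wedge, bring its thin end in under the rubber pad at that corner and push it in gently along the bench until the bubble of the spirit level on the board stands in the middle between its two lines, then let go and leave the wedge in place. Do not touch the board, mould or level with the robot, and leave the other things where they are.

Things in the scene. Friction and masses are not known exactly. Their poses are not given: they have to be found in the camera images.
- board: square plywood board, 260 x 260 x 18 mm, set cornerwise, its low corner towards the robot's right (-y, within 20 degrees). Hinged on two tall rear feet; the corner hangs 1.2 to 2.3 degrees low at first. Origin: midway on the hinge line, on the underside, 28 to 30.5 mm above the bench (differs). x points from low corner to hinge, z up. Middle of the square at x = -92 mm
- board_corner (a point): tip of the board's low corner, top face, x = -276 mm on the board's middle line
- short_foot (a point): bottom of the short round foot (24 mm across) under the board at x = -132 mm, on which the low side rests at first; it leaves the bench as the corner is raised. From the pad inwards there are 113 mm free up to this foot
- pad_bottom (a point): lowest point (unloaded) of the rubber pad, a 12 mm thick bar, 50 mm long across the corner, under it 19 mm in from its tip; at x = -257, y = 0, z = -13.5 mm of the board's frame; 6 to 10 mm above the bench at first, 14.5 to 17 mm at level. It must ride on the wedge. Springy, 1.8 N/mm: the corner's load (5 to 9 N, differs) squeezes it 3 to 5 mm before the corner rises
- vial (a point): middle of the spirit level's green vial (134 mm long), in the top of an aluminium bar 200 x 36 x 20 mm fixed on the board, 62 mm to the -y side of its middle line (board's frame). x runs along the vial, as the board's x. Two dark lines cross the vial 17 mm either side of this point
- bubble_mid (a point): middle of the light 24 x 14 mm bubble in the vial. It shifts 20 mm per degree of slope towards the high side: at first it is on the hinge side (+x of the vial); raising the corner 1 mm moves it about 4.5 mm to -x, so 1 mm more of wedge moves it 0.79 mm. Level: it is at the vial's middle, with equal gaps of 5 mm to both lines
- wedge: loose brown wooden wedge, 170 x 36 mm, 90 g, lying flat on the bench to the right of the low corner; the plane top slopes from 4 mm thick at the thin end (x = 85 mm) to 34 mm at the thick end (x = -85 mm). Origin: middle of the underside, x to the thin end, z up. At level 75 to 105 mm of it is in past the pad's line. Friction about 0.6: it stays where it is let go
- wedge_tip (a point): middle of the wedge's thin end, 2 mm above its underside
- mould: two-part plaster casting mould with two rubber bands, 100 x 81 x 70 mm, fixed on the board; its weight differs. Origin under its middle. Not to be touched
- rolling_pin: wooden rolling pin, 360 mm long, 48 mm thick, lying; bystander; origin under its middle, x along it
- pot: terracotta beaker, 56 mm across, 65 mm high; bystander; origin under its middle
- tile: terracotta tile 90 x 90 x 10 mm; bystander; origin under its middle
- guide_stick: flat wooden slat 260 x 25 x 8 mm; bystander; origin under its middle, x along it
- palette_knife: palette knife, 200 mm long, lying; bystander; x along it, handle to -x
- rib: steel scraper plate 100 x 55 x 5 mm; bystander; origin under its middle
Not all that is in view belongs to the job. There is more than one size of the wedge; the one meant has the size given above.

How it is judged:
On the way, in this order (a step that is already met when the one before it is completed fails the run):
1. the wedge's thin end is in under the pad of the low corner, the wedge flat on the bench (x of wedge_tip in the frame of board above -0.257 m and y of wedge_tip in the frame of board between -0.035 and 0.035 m and height (world z) of wedge_tip below 0.015 m), for 0.1 s.
2. the corner rides on the wedge and the bubble stands in the middle (x of bubble_mid in the frame of vial between -0.004 and 0.004 m and contact force between wedge and board above 1 N and angle between wedge's own z axis and vertical below 0.05 rad and y of wedge_tip in the frame of board between -0.035 and 0.035 m), for 0.2 s.
At the end, for the whole second after the job is handed in: The bubble's middle is within 4 mm of the vial's middle (0.2 degrees), the low corner rests on the wedge (more than 1 N), whose thin end is past the pad's line and within 35 mm of the board's middle line; the wedge lies flat on the bench (within 0.05 rad), at rest and released (all of step 2 and linear speed of wedge below 0.005 m/s and x of wedge_tip in the frame of board above -0.257 m); the robot touches nothing.
It fails at once if the wedge is rammed: contact force between wedge and board (with its pad) above 20 N (contact force between wedge and board above 20 N).
It fails at once if the robot touches the board, mould or level (more than 1.5 N) (contact force between any of the arm, the fingers and board above 1.5 N).
It fails at once if a bystander is moved by more than 20 mm (distance of any of rolling_pin, pot, tile, guide_stick, palette_knife, rib from where it was at the start of the episode above 0.02 m).
It also fails if it takes over 61 s, if anything falls off the work surface, if the arm or the gripper's body presses on something with over 40 N, if the wrist force passes 120 N, or if a joint passes its speed limit or range.

## Working session

There is one attempt and no reset: what is moved stays moved. The work goes in short steps, Python scripts to look and compute and a tool call to move; the robot and the scene stay as the last step left them, time stands still between calls to the robot, and variables do not carry over. Pictures are saved under pics/ and viewed, about 8 in all and at most 12, crops included, and the job is handed in when it is done.

Besides the shell and the picture viewer there is one more tool, called after "Emit:" as a command line: name --pt "numbers of a row" for each row, then --argument value for the rest. step_arm: Moves the arm, as the interface text tells. Its arguments: {"type":"object","properties":{"plan":{"type":"array"},"newtons":{"type":"number"}},"required":["plan"]}

```bash
mkdir -p pics; ls; python3 - <<'E'
from plant import ctrl
import cv2,numpy as np
a=ctrl.capture("scene");b=ctrl.capture("side")
cv2.imwrite("pics/a.png",a[:,:,::-1]);cv2.imwrite("pics/b.png",b[:,:,::-1])
for c in("scene","side"):
  for t in("wedge","wedge_tip","board_corner","pad_bottom","vial","bubble_mid","board","short_foot"):
    print(c,t,[(np.round(d["location"],3).tolist(),round(d["confidence"],2)) for d in ctrl.spot_point(t,c)[:3]])
print(ctrl.observe())
E
```

```text
pics
scene wedge [([0.576, -0.243, 0.002], 0.95), ([0.215, -0.339, 0.001], 0.59)]
scene wedge_tip [([0.561, -0.166, 0.003], 0.96), ([0.19, -0.395, 0.003], 0.92)]
scene board_corner [([0.59, 0.016, 0.035], 0.81)]
scene pad_bottom [([0.59, 0.038, 0.009], 0.59)]
scene vial [([0.647, 0.207, 0.063], 0.91), ([0.534, 0.168, 0.043], 0.43)]
scene bubble_mid [([0.645, 0.236, 0.071], 0.52), ([0.534, 0.168, 0.045], 0.49)]
scene board [([0.58, 0.294, 0.03], 0.88)]
scene short_foot [([0.585, 0.161, -0.002], 0.67)]
side wedge [([0.214, -0.338, 0.001], 0.97), ([0.561, -0.168, 0.007], 0.56)]
side wedge_tip [([0.185, -0.39, 0.004], 0.97), ([0.562, -0.167, 0.002], 0.85)]
side board_corner [([0.587, 0.02, 0.038], 0.93)]
side pad_bottom [([0.593, 0.036, 0.014], 0.59)]
side vial [([0.395, 0.019, 0.002], 0.23)]
side bubble_mid [([0.642, 0.238, 0.069], 0.44)]
side board [([0.583, 0.296, 0.029], 0.75)]
side short_foot [([0.588, 0.165, 0.004], 0.61)]
{'clock': 0.9, 'q': array([-1.26126091e-01,  2.20373862e-01,  1.52648760e+00,  1.18933992e-05,
        1.39470513e+00, -1.26091047e-01]), 'dq': array([-0.00084354,  0.00148141,  0.00158624, -0.00129311,  0.00078471,
       -0.00059449]), 'tau': array([-3.76025901e-04, -4.96834052e+01, -3.89735806e+01, -2.53936141e-04,
        6.95912913e-04,  6.20797664e-06]), 'tool_pos': array([ 6.24998856e-01, -1.62724736e-05,  2.50322420e-01]), 'ee_rot': array([7.07119908e-01, 7.07093654e-01, 1.26103615e-05, 6.71420731e-06]), 'wrist_force': array([ 0.34135594, -0.12530422,  0.72859526]), 'torque': array([-0.05382038, -0.05066427,  0.03276945]), 'grip_width': 0.08579100032004225}
```

View pics/a.png

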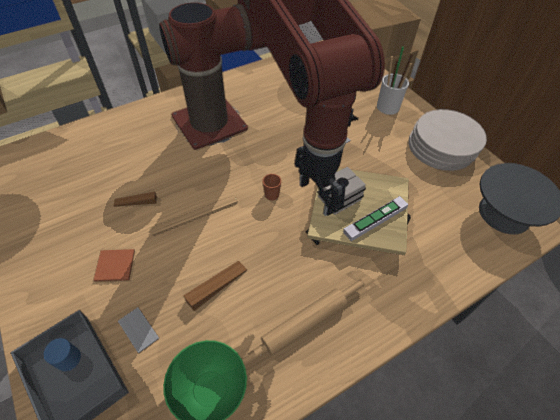

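View pics/b.png

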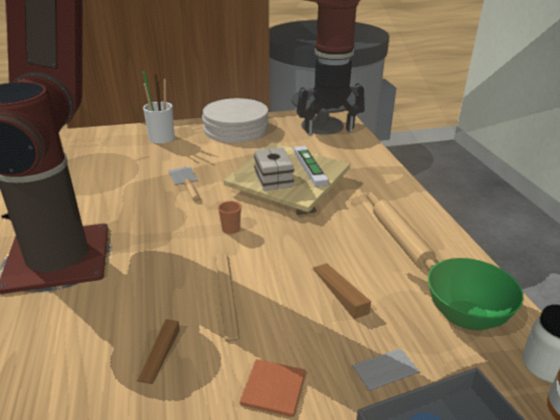

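Look-alikes: the wedge at scene pixel (215,285), where the tip-to-origin distance is about 80 mm, and a smaller wedge at (135,200), about 61 mm. The one at (215,285), right of the low corner, fits the description. I'll check it close with the wrist camera.

Emit:
step_arm --pt "-5 -1 0 0 0 0 0" --pt "-10 -2 0 0 0 0 0" --pt "-15 -3 0 0 0 0 0" --pt "-20 -4 0 0 0 0 0" --pt "-25 -4.5 0 0 0 0 0"

```text
clock: 1.4
tool_pos: [0.5797, -0.2475, 0.2506]
ee_rot: [0.707, 0.707, 0.0, 0.0]
wrist_force: [0.7, -0.1, -0.1]
grip_width: 0.0856
```

Emit:
step_arm --pt "0 0 0 0 0 0 0" --pt "0 0 0 0 0 0 0" --pt "0 0 0 0 0 0 0"

```text
clock: 1.7
tool_pos: [0.5805, -0.2449, 0.2502]
ee_rot: [0.707, 0.707, 0.0, -0.0]
wrist_force: [-0.7, -0.2, 0.4]
grip_width: 0.0857
```

```bash
cat > h.py <<'E'
from plant import ctrl
import cv2,numpy as np
def ray(cam,px,z,cal=None):
    """pixels -> world points at height z"""
    c=cal or ctrl.get_calibration(cam);V=np.array(c["view"])
    K=np.array(c["intrinsics"]);D=np.array(c["distortion"])
    n=cv2.undistortPoints(np.array(px,float).reshape(-1,1,2),K,D).reshape(-1,2)
    d=np.c_[n,np.ones(len(n))]@V[:3,:3]; o=-V[:3,:3].T@V[:3,3]
    return o+d*((np.array(z)-o[2])/d[:,2])[:,None]
def proj(cam,p,cal=None):
    c=cal or ctrl.get_calibration(cam);V=np.array(c["view"])
    return cv2.projectPoints(np.array(p,float).reshape(-1,1,3),cv2.Rodrigues(V[:3,:3])[0],V[:3,3],np.array(c["intrinsics"]),np.array(c["distortion"]))[0].reshape(-1,2)
def sp(t,c):
    return [(np.round(d["location"],3).tolist(),round(d["confidence"],2)) for d in ctrl.spot_point(t,c)[:2]]
E
python3 - <<'E'
from h import *
s=ctrl.observe();print(s["clock"],s["tool_pos"],s["ee_rot"])
V=ctrl.get_calibration("wrist")["view"];print(-V[:3,:3].T@V[:3,3],V[2,:3])
a=ctrl.capture("wrist");cv2.imwrite("pics/w1.png",a[:,:,::-1])
ctrl.capture("scene");ctrl.capture("side")
for c in("wrist","scene","side"):
  for t in ("wedge","wedge_tip","board_corner","pad_bottom","board"): print(c,t,sp(t,c))
print(sp("rolling_pin","scene"),sp("pot","scene"))
m=ctrl.trace("wedge","wrist")
for k in m:
  p=k["pixels"];cs,_=cv2.findContours(p.astype("uint8"),0,2)
  c=max(cs,key=cv2.contourArea);print(k["confidence"],p.sum(),cv2.approxPolyDP(c,5,True).reshape(-1,2).tolist())
E
```

```text
1.7 [ 0.58054732 -0.24494656  0.25015876] [ 7.06936801e-01  7.07276632e-01  1.84139722e-04 -3.03868502e-04]
[ 0.58116696 -0.16854247  0.37368071] [-9.30298865e-04 -2.94122532e-01 -9.55767268e-01]
wrist wedge [([0.578, -0.246, -0.001], 0.81)]
wrist wedge_tip [([0.564, -0.162, 0.005], 0.62)]
wrist board_corner []
wrist pad_bottom []
wrist board []
scene wedge [([0.213, -0.338, -0.003], 0.94), ([0.576, -0.245, 0.002], 0.91)]
scene wedge_tip [([0.646, 0.207, 0.065], 0.58), ([0.191, -0.396, 0.004], 0.57)]
scene board_corner [([0.588, 0.016, 0.035], 0.58)]
scene pad_bottom [([0.588, 0.038, 0.01], 0.92), ([0.59, -0.458, -0.003], 0.26)]
scene board [([0.582, 0.294, 0.029], 0.66)]
side wedge [([0.587, -0.252, 0.004], 0.88), ([0.214, -0.336, 0.0], 0.57)]
side wedge_tip [([0.561, -0.167, 0.006], 0.75), ([0.184, -0.391, 0.001], 0.55)]
side board_corner [([0.591, 0.019, 0.039], 0.66)]
side pad_bottom [([0.591, 0.034, 0.012], 0.9), ([0.35, -0.212, 0.0], 0.3)]
side board [([0.581, 0.294, 0.027], 0.91)]
[([0.777, -0.114, -0.0], 0.75)] [([0.394, 0.027, 0.001], 0.86)]
0.71 5650 [[271, 96], [245, 101], [272, 247], [281, 262], [308, 255]]
```

View pics/w1.png

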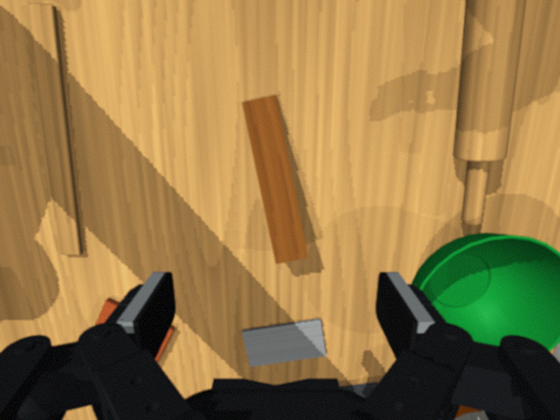

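The wedge lies with its thin end at about (260,98) and its thick end at about (292,259). The scraper is at (285,342), just behind the thick end. I'll measure length and heading.

```bash
python3 - <<'E'
from h import *
p=ray("wrist",[[243,101],[276,95.5],[309,256],[276,262]],[.004,.004,.034,.034])
print(p.round(4))
t=(p[0]+p[1])/2;b=(p[2]+p[3])/2;d=(t-b)[:2];L=np.linalg.norm(d)
print("len",L,"w",np.linalg.norm(p[0]-p[1]),np.linalg.norm(p[2]-p[3]),"head",np.degrees(np.arctan2(d[1],d[0])),"mid",(t+b)/2)
print("grip x=-68",(t+b)[:2]/2-d/L*.068)
print("rib",ray("wrist",[[243,333],[322,320]],[.005,.005]))
E
```

```text
[[ 0.5481 -0.1669  0.004 ]
 [ 0.5816 -0.1616  0.004 ]
 [ 0.6169 -0.3251  0.034 ]
 [ 0.5817 -0.3321  0.034 ]]
len 0.16795826131739744 w 0.034004753176190936 0.035918887908645426 head 101.82712767841892 mid [ 0.58206206 -0.2464322   0.019     ]
grip x=-68 [ 0.5959993  -0.31298859]
rib [[ 0.54045859 -0.44366305  0.005     ]
 [ 0.63853596 -0.4247157   0.005     ]]
```

Emit:
step_arm --pt "-3 0.8 4 0 0 -6 0" --pt "-6.5 1.6 8 0 0 -11.8 0" --pt "-6.5 1.6 12 0 0 -11.8 0" --pt "-6.5 1.6 16 0 0 -11.8 0" --pt "-6.5 1.6 16 0 0 -11.8 0"

```text
clock: 3.25
tool_pos: [0.5918, -0.3082, 0.0825]
ee_rot: [0.631, 0.776, -0.001, -0.007]
wrist_force: [0.3, 1.7, -0.2]
grip_width: 0.0854
```

Emit:
step_arm --pt "0 0 0 0 0 0 0" --pt "0 0 0 0 0 0 0" --pt "0 0 0 0 0 0 0"

```text
clock: 3.55
tool_pos: [0.5984, -0.3119, 0.0941]
ee_rot: [0.631, 0.776, 0.0, 0.003]
wrist_force: [-0.3, 0.2, 0.4]
grip_width: 0.0854
```

```bash
python3 - <<'E'
from h import *
from scipy.spatial.transform import Rotation as R
s=ctrl.observe();print(s["clock"],s["tool_pos"],R.from_quat(s["ee_rot"]).as_matrix().round(4))
a=ctrl.capture("wrist");cv2.imwrite("pics/w2.png",a[:,:,::-1])
E
```

```text
3.55 [ 0.5983975  -0.31185849  0.09406849] [[-0.2049  0.9788  0.0047]
 [ 0.9788  0.2049 -0.0032]
 [-0.0041  0.0039 -1.    ]]
```

View pics/w2.png

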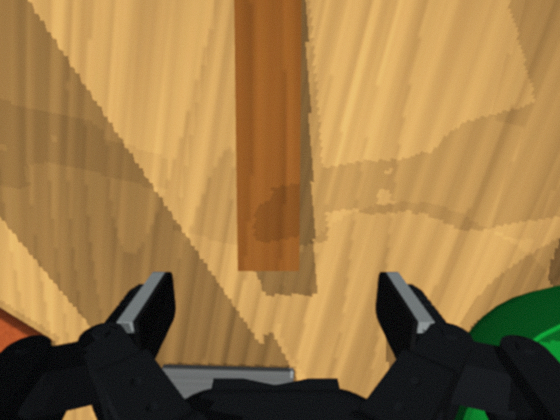

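```bash
python3 - <<'E'
from h import *
from scipy.spatial.transform import Rotation as R
s=ctrl.observe();M=R.from_quat(s["ee_rot"]).as_matrix()
for z,px in((.034,[[239,271],[299,271]]),(.0233,[[237,100],[301,100]])):
  p=ray("wrist",px,[z,z]);print(p.round(4),((p-s["tool_pos"])@M).round(4))
E
```

```text
[[ 0.5819 -0.3328  0.034 ]
 [ 0.6162 -0.3257  0.034 ]] [[-0.0171 -0.0204  0.0597]
 [-0.0172  0.0146  0.0598]]
[[ 0.5633 -0.2394  0.0233]
 [ 0.5966 -0.2324  0.0233]] [[ 0.0782 -0.0196  0.07  ]
 [ 0.0782  0.0145  0.0701]]
```

Emit:
step_arm --pt "0 -0.3 2.5 0 0 0 0" --pt "0 -0.3 5 0 0 0 0" --pt "0 -0.3 7 0 0 0 0" --pt "0 -0.3 7 0 0 0 0" --pt "0 -0.3 7 0 0 0 0"

```text
clock: 4.1
tool_pos: [0.5941, -0.3117, 0.0216]
ee_rot: [0.631, 0.776, 0.0, 0.001]
wrist_force: [0.0, -0.5, -0.1]
grip_width: 0.0855
```

Emit:
step_arm --pt "0 0 0 0 0 0 0" --pt "0 0 0 0 0 0 60" --pt "0 0 0 0 0 0 120" --pt "0 0 0 0 0 0 180" --pt "0 0 0 0 0 0 180" --newtons 25

```text
clock: 4.6
tool_pos: [0.5939, -0.3117, 0.021]
ee_rot: [0.631, 0.776, 0.0, 0.001]
wrist_force: [0.5, -0.0, -0.2]
grip_width: 0.0358
```

Emit:
step_arm --pt "0 0 0 0 0 0 180" --pt "0 0 0 0 0 0 180" --pt "0 0 0 0 0 0 180" --pt "0 0 0 0 0 0 180"

```text
clock: 5.0
tool_pos: [0.5939, -0.3117, 0.0209]
ee_rot: [0.631, 0.776, 0.0, 0.0]
wrist_force: [-0.4, -0.4, 4.1]
grip_width: 0.0356
```

Emit:
step_arm --pt "0 0 -0.8 0 0 0 180" --pt "0 0 -1.5 0 0 0 180" --pt "2 0.4 -1.5 0 0 2 180" --pt "5 1.1 -1.5 0 0 4 180" --pt "8 1.8 -1.5 0 0 6 180" --newtons 35

```text
clock: 5.5
tool_pos: [0.5945, -0.2289, 0.0355]
ee_rot: [0.671, 0.741, 0.0, -0.0]
wrist_force: [0.8, 0.5, -0.7]
grip_width: 0.0353
```

Emit:
step_arm --pt "0 0 0 0 0 0 180" --pt "0 0 0 0 0 0 180" --pt "0 0 0 0 0 0 180"

```text
clock: 5.8
tool_pos: [0.5949, -0.2303, 0.0356]
ee_rot: [0.67, 0.742, -0.0, 0.0]
wrist_force: [-0.2, -0.4, -1.0]
grip_width: 0.0354
```

```bash
python3 - <<'E'
from h import *
from scipy.spatial.transform import Rotation as R
s=ctrl.observe();M=R.from_quat(s["ee_rot"]).as_matrix()
h=np.degrees(np.arctan2(M[1,0],M[0,0]));t=np.array([.5953,-.152,.0209])
print(s["clock"],s["tool_pos"],s["wrist_force"],s["grip_width"],"shift cm",((t-s["tool_pos"])@M*100).round(2),"turn",h-91.6)
E
```

```text
5.8 [ 0.59494847 -0.23026791  0.03562714] [-0.16766575 -0.36729859 -1.02778695] 0.03541227693152849 shift cm [7.78 0.83 1.47] turn 4.203642563309089
```

Emit:
step_arm --pt "2 0.2 0 0 0 1.5 180" --pt "5 0.5 0 0 0 3 180" --pt "7.3 0.8 0 0 0 4.2 180" --pt "7.8 0.83 0.8 0 0 4.2 180" --pt "7.8 0.83 1.4 0 0 4.2 180"

```text
clock: 6.3
tool_pos: [0.5952, -0.1513, 0.0208]
ee_rot: [0.697, 0.717, -0.0, 0.0]
wrist_force: [0.2, -0.7, 6.7]
grip_width: 0.0355
```

Emit:
step_arm --pt "0 0 0 0 0 0 180" --pt "0 0 0 0 0 0 180" --pt "0 0 0 0 0 0 180"

```text
clock: 6.6
tool_pos: [0.5949, -0.1522, 0.0209]
ee_rot: [0.698, 0.717, -0.0, -0.0]
wrist_force: [-0.3, 0.5, -1.1]
grip_width: 0.0355
```

```bash
python3 - <<'E'
from h import *
s=ctrl.observe();print(s["clock"],s["tool_pos"],s["ee_rot"],s["wrist_force"],s["torque"],s["grip_width"])
a={c:ctrl.capture(c) for c in("wrist","scene","side")}
for c in a:
  for t in ("wedge_tip","wedge","board_corner","pad_bottom","board","vial","bubble_mid"): print(c,t,sp(t,c))
w=a["wrist"];q=proj("side",[[.59,.03,.03]])[0].astype(int);print(q)
x,y=max(q[0]-70,0),max(q[1]-70,0)
c=cv2.resize(a["side"][y:y+140,x:x+140],(420,420),interpolation=2)
cv2.imwrite("pics/w3.png",cv2.resize(np.hstack([w,c]),(800,343))[:,:,::-1])
E
```

```text
6.6 [ 0.594925   -0.15216575  0.02094958] [ 6.97551230e-01  7.16534888e-01 -1.68804539e-04 -7.93427652e-05] [-0.26281486  0.54679378 -1.10750167] [-0.05205791 -0.01338396  0.02712142] 0.03554271677329666
wrist wedge_tip []
wrist wedge [([0.589, -0.087, 0.0], 0.8)]
wrist board_corner []
wrist pad_bottom []
wrist board []
wrist vial []
wrist bubble_mid []
scene wedge_tip [([0.189, -0.397, 0.002], 0.98), ([0.591, 0.003, -0.0], 0.96)]
scene wedge [([0.214, -0.338, -0.0], 0.85), ([0.591, -0.085, 0.002], 0.66)]
scene board_corner [([0.59, 0.017, 0.038], 0.86)]
scene pad_bottom [([0.587, 0.04, 0.012], 0.74)]
scene board [([0.581, 0.292, 0.031], 0.83)]
scene vial [([0.646, 0.206, 0.066], 0.7)]
scene bubble_mid [([0.646, 0.234, 0.07], 0.59)]
side wedge_tip [([0.183, -0.392, 0.001], 0.77), ([0.592, -0.004, 0.005], 0.69)]
side wedge [([0.214, -0.334, 0.0], 0.82), ([0.599, -0.089, 0.0], 0.7)]
side board_corner [([0.589, 0.019, 0.04], 0.93)]
side pad_bottom [([0.59, 0.04, 0.014], 0.88)]
side board [([0.58, 0.296, 0.023], 0.86)]
side vial [([0.644, 0.205, 0.07], 0.77)]
side bubble_mid [([0.641, 0.239, 0.07], 0.44)]
[307 207]
```

View pics/w3.png

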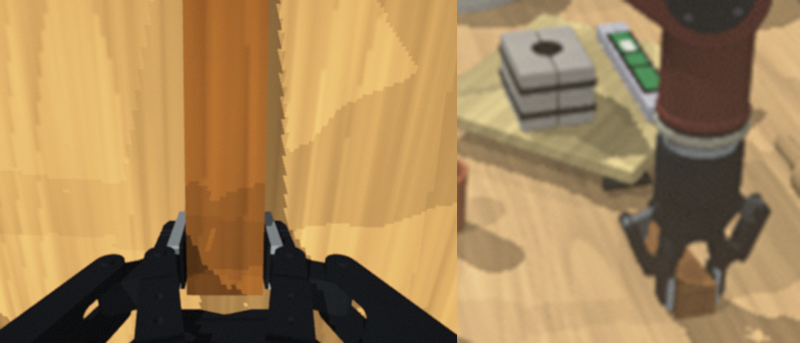

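Emit:
step_arm --pt "1 0 0 0 0 0 180" --pt "2 0 0 0 0 0 180" --pt "3 0 0 0 0 0 180" --pt "4 0 0 0 0 0 180" --pt "4.5 0 0 0 0 0 180"

```text
clock: 8.3
tool_pos: [0.5937, -0.1045, 0.0212]
ee_rot: [0.697, 0.717, -0.0, -0.0]
wrist_force: [-0.7, -0.4, -1.4]
grip_width: 0.0353
```

Emit:
step_arm --pt "0.4 0 0 0 0 0 180" --pt "0.8 0 0 0 0 0 180" --pt "1.2 0 0 0 0 0 180" --pt "1.6 0 0 0 0 0 180" --pt "2 0 0 0 0 0 180"

```text
clock: 8.8
tool_pos: [0.5933, -0.0861, 0.0212]
ee_rot: [0.697, 0.717, -0.0, 0.0]
wrist_force: [0.8, -1.1, -1.6]
grip_width: 0.0356
```

Emit:
step_arm --pt "0.4 0 0 0 0 0 180" --pt "0.8 0 0 0 0 0 180" --pt "1.2 0 0 0 0 0 180" --pt "1.6 0 0 0 0 0 180" --pt "2 0 0 0 0 0 180"

```text
clock: 9.3
tool_pos: [0.593, -0.0675, 0.0214]
ee_rot: [0.697, 0.717, -0.001, 0.001]
wrist_force: [-0.3, -10.6, -3.5]
grip_width: 0.0355
```

```bash
cat >> h.py <<'E'
def bub(cam,n=4):
    v=[];b=[];cal=ctrl.get_calibration(cam)
    for i in range(n):
        a=ctrl.capture(cam)
        for t,l in(("vial",v),("bubble_mid",b)):
            for d in ctrl.spot_point(t,cam):
                L=np.array(d["location"])
                if .6<L[0]<.7 and .1<L[1]<.32 and L[2]>.045: l.append(L);break
    v,b=np.array(v),np.array(b)
    print(cam,len(v),len(b),v.mean(0).round(4),b.mean(0).round(4),"off mm",(b.mean(0)-v.mean(0))[1]*1e3,"sd",v[:,1].std()*1e3,b[:,1].std()*1e3)
    return a
E
python3 - <<'E'
from h import *
s=ctrl.observe();print(s["clock"],s["tool_pos"],s["wrist_force"],s["grip_width"])
bub("scene");bub("side")
E
```

```text
9.3 [ 0.59297851 -0.06752601  0.02142227] [ -0.28693311 -10.57398104  -3.45769916] 0.03549562995232416
scene 3 4 [0.6441 0.2064 0.0684] [0.6465 0.2352 0.0686] off mm 28.774999999999995 sd 2.1118712081942848 0.5760859310901452
side 4 1 [0.6442 0.2082 0.069 ] [0.6444 0.2049 0.0696] off mm -3.2500000000000027 sd 1.507481343168132 0.0
```

Emit:
step_arm --pt "0.3 0 0 0 0 0 180" --pt "0.6 0 0 0 0 0 180" --pt "0.9 0 0 0 0 0 180" --pt "1.2 0 0 0 0 0 180" --pt "1.5 0 0 0 0 0 180"

```text
clock: 11.0
tool_pos: [0.5928, -0.054, 0.0216]
ee_rot: [0.697, 0.717, -0.001, 0.002]
wrist_force: [0.6, -14.6, -4.7]
grip_width: 0.0353
```

```bash
python3 - <<'E'
from h import *
s=ctrl.observe();print(s["clock"],s["tool_pos"],s["wrist_force"],s["grip_width"])
a=bub("scene");b=bub("side")
def crop(a,c,p=(.645,.206,.068),k=40):
  q=proj(c,[p])[0].astype(int);print(q);return cv2.resize(a[q[1]-k:q[1]+k,q[0]-k:q[0]+k],(400,400),interpolation=2)
cv2.imwrite("pics/v1.png",np.hstack([crop(a,"scene"),crop(b,"side")])[:,:,::-1])
E
```

```text
11.0 [ 0.59280565 -0.05398821  0.02157078] [  0.62395404 -14.63928078  -4.73675126] 0.035332010167449114
scene 3 4 [0.6479 0.2066 0.0681] [0.6466 0.2308 0.0695] off mm 24.224999999999998 sd 0.7788880963698552 0.8437268515343028h.py:24: RuntimeWarning: Mean of empty slice.
  print(cam,len(v),len(b),v.mean(0).round(4),b.mean(0).round(4),"off mm",(b.mean(0)-v.mean(0))[1]*1e3,"sd",v[:,1].std()*1e3,b[:,1].std()*1e3)
  ret = ret.dtype.type(ret / rcount)
Traceback (most recent call last):
  File "h.py", line 24, in bub
    print(cam,len(v),len(b),v.mean(0).round(4),b.mean(0).round(4),"off mm",(b.mean(0)-v.mean(0))[1]*1e3,"sd",v[:,1].std()*1e3,b[:,1].std()*1e3)
                                                                                                                              ~^^^^^
IndexError: too many indices for array: array is 1-dimensional, but 2 were indexed
```

Emit:
step_arm --pt "0.3 0 0 0 0 0 180" --pt "0.6 0 0 0 0 0 180" --pt "0.9 0 0 0 0 0 180" --pt "1.2 0 0 0 0 0 180" --pt "1.5 0 0 0 0 0 180"

```text
clock: 12.7
tool_pos: [0.5922, -0.0388, 0.0213]
ee_rot: [0.697, 0.717, -0.001, 0.002]
wrist_force: [0.9, -14.0, -4.7]
grip_width: 0.0354
```

```bash
python3 - <<'E'
from h import *
s=ctrl.observe();print(s["clock"],s["tool_pos"],s["wrist_force"],s["grip_width"])
a=bub("scene");b=ctrl.capture("side")
def crop(a,c,p=(.645,.206,.068),k=40):
  q=proj(c,[p])[0].astype(int);print(q);return cv2.resize(a[q[1]-k:q[1]+k,q[0]-k:q[0]+k],(400,400),interpolation=2)
cv2.imwrite("pics/v1.png",np.hstack([crop(a,"scene"),crop(b,"side")])[:,:,::-1])
E
```

```text
12.7 [ 0.59218999 -0.03879555  0.02131139] [  0.93246838 -14.02593505  -4.66416483] 0.03541032871154579
scene 4 3 [0.6466 0.2074 0.0678] [0.6449 0.2176 0.0695] off mm 10.225000000000012 sd 1.2336429791475285 1.4988884770611477
[376 215]
[309 160]
```

View pics/v1.png

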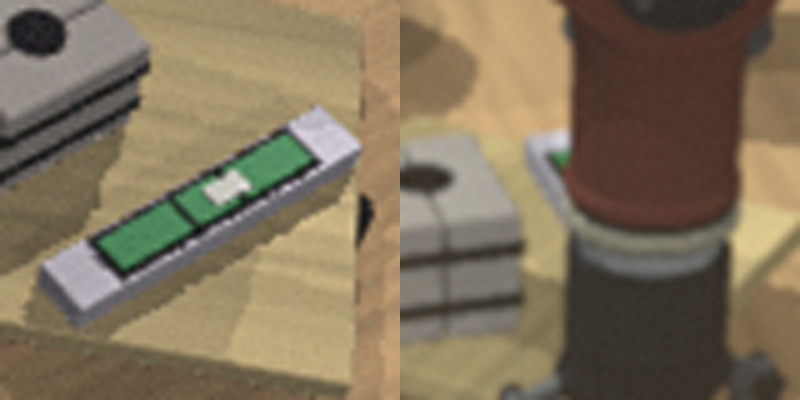

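Emit:
step_arm --pt "0.3 0 0 0 0 0 180" --pt "0.6 0 0 0 0 0 180" --pt "0.9 0 0 0 0 0 180" --pt "1.1 0 0 0 0 0 180" --pt "1.2 0 0 0 0 0 180"

```text
clock: 13.85
tool_pos: [0.5916, -0.0263, 0.0211]
ee_rot: [0.697, 0.717, -0.001, 0.001]
wrist_force: [0.3, -12.1, -4.6]
grip_width: 0.0357
```

```bash
python3 - <<'E'
from h import *
s=ctrl.observe();print(s["clock"],s["tool_pos"],s["wrist_force"],s["grip_width"])
a=bub("scene")
q=proj("scene",[[.645,.206,.068]])[0].astype(int);print(q)
c=a[q[1]-25:q[1]+25,q[0]-35:q[0]+35]
cv2.imwrite("pics/v2.png",cv2.resize(c,(770,550),interpolation=2)[:,:,::-1])
E
```

```text
13.85 [ 0.59160427 -0.02632718  0.0210665 ] [  0.25337627 -12.1317465   -4.63900483] 0.035656235032066746
scene 4 4 [0.6462 0.2072 0.0699] [0.6451 0.2083 0.0713] off mm 1.1499999999999844 sd 1.8794946129212518 0.9721111047611819
[376 215]
```

View pics/v2.png

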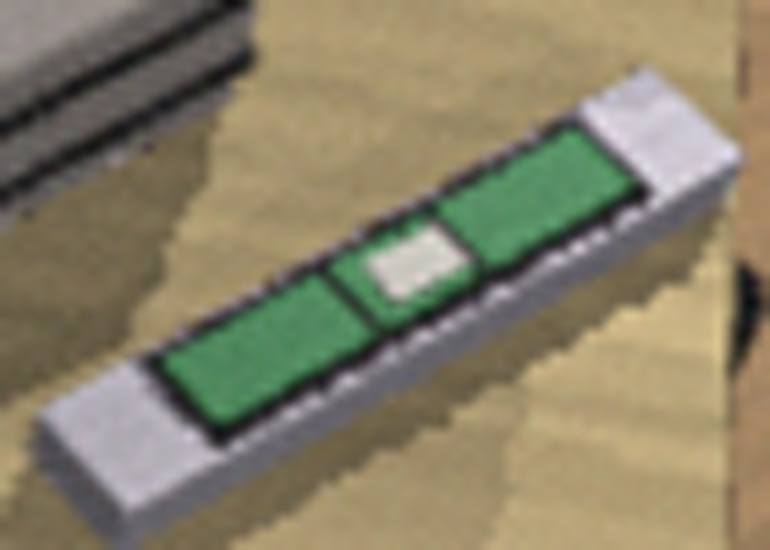

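Emit:
step_arm --pt "0.2 0 0 0 0 0 180" --pt "0.4 0 0 0 0 0 180" --pt "0.5 0 0 0 0 0 180" --pt "0.5 0 0 0 0 0 180" --pt "0.5 0 0 0 0 0 180"

```text
clock: 14.95
tool_pos: [0.5914, -0.0211, 0.021]
ee_rot: [0.697, 0.717, -0.001, 0.001]
wrist_force: [-0.3, -10.6, -5.2]
grip_width: 0.0357
```

```bash
cat >> h.py <<'E'
from scipy.spatial.transform import Rotation as R
def vialcrop(name):
    s=ctrl.observe();print(s["clock"],s["tool_pos"],s["wrist_force"],s["grip_width"])
    a=bub("scene");q=proj("scene",[[.645,.206,.068]])[0].astype(int)
    c=a[q[1]-25:q[1]+25,q[0]-35:q[0]+35];h=c.astype(int)
    m=(h.min(2)>140)&(h.max(2)-h.min(2)<50)
    n,l,st,ce=cv2.connectedComponentsWithStats(m.astype("uint8"))
    print([(st[i,4],ce[i].round(2).tolist()) for i in range(1,n)])
    g=(h[:,:,1]-h[:,:,0]>30);ys,xs=np.nonzero(g);print("green",g.sum(),xs.min(),xs.max(),ys.min(),ys.max())
    cv2.imwrite("pics/"+name,cv2.resize(c,(770,550),interpolation=2)[:,:,::-1])
E
python3 -c 'from h import *;vialcrop("v3.png")'
```

```text
14.95 [ 0.5913741  -0.0211383   0.02096607] [ -0.31348517 -10.60833422  -5.15084412] 0.03569360171516405
scene 3 4 [0.6475 0.2078 0.0706] [0.647  0.2058 0.0711] off mm -1.9916666666666694 sd 1.1145502331533679 0.621992765231234
[(np.int32(2), [0.0, 0.5]), (np.int32(7), [6.29, 0.71]), (np.int32(2), [2.5, 2.5]), (np.int32(1), [0.0, 4.0]), (np.int32(99), [59.42, 11.87]), (np.int32(37), [36.46, 23.76]), (np.int32(6), [51.5, 22.5]), (np.int32(2), [45.5, 26.0]), (np.int32(6), [37.5, 30.5]), (np.int32(1), [42.0, 28.0]), (np.int32(109), [11.19, 39.08]), (np.int32(1), [33.0, 33.0]), (np.int32(1), [28.0, 36.0]), (np.int32(2), [24.5, 38.0]), (np.int32(1), [21.0, 40.0])]
green 271 15 56 12 37
```

View pics/v3.png

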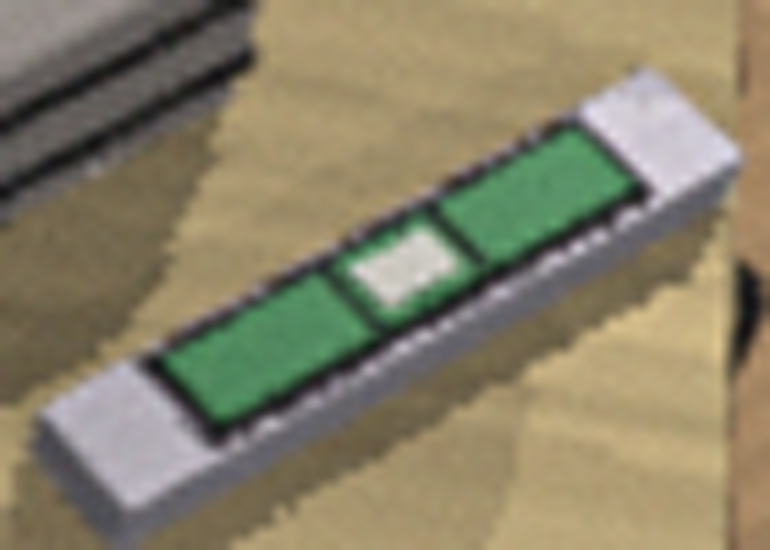

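Emit:
step_arm --pt "0 0 0.03 0 0 0 180" --pt "0 0 0.03 0 0 0 140" --pt "0 0 0.03 0 0 0 110" --pt "0 0 0.03 0 0 0 80" --pt "0 0 0.03 0 0 0 60"

```text
clock: 16.05
tool_pos: [0.5916, -0.0186, 0.0212]
ee_rot: [0.697, 0.717, 0.0, 0.0]
wrist_force: [-0.4, -0.6, -0.4]
grip_width: 0.0653
```

Emit:
step_arm --pt "0 0 0 0 0 0 30" --pt "0 0 0 0 0 0 0" --pt "0 0 0 0 0 0 0" --pt "0 0 0 0 0 0 0"

```text
clock: 16.45
tool_pos: [0.5914, -0.019, 0.021]
ee_rot: [0.697, 0.717, -0.0, -0.0]
wrist_force: [-0.3, 0.4, -1.9]
grip_width: 0.0856
```

Emit:
step_arm --pt "-0.5 0 -3 0 0 0 0" --pt "-1.5 0 -6 0 0 0 0" --pt "-4 0 -10 0 0 0 0" --pt "-7 0 -14 0 0 0 0" --pt "-7 0 -16 0 0 0 0"

```text
clock: 16.95
tool_pos: [0.5953, -0.0927, 0.1857]
ee_rot: [0.698, 0.716, 0.001, 0.003]
wrist_force: [1.8, 0.1, 0.7]
grip_width: 0.0853
```

```bash
python3 -c '
from h import *;vialcrop("v4.png")
for t in ("wedge_tip","wedge","pad_bottom"): print(sp(t,"scene"))'
```

```text
16.95 [ 0.59533595 -0.09271004  0.18573155] [1.78169573 0.06310154 0.74972768] 0.0852599726135873
scene 4 4 [0.6466 0.208  0.0694] [0.6453 0.2041 0.0707] off mm -3.824999999999995 sd 2.1834605560898024 1.145371118895524
[(np.int32(2), [5.5, 1.5]), (np.int32(2), [8.5, 0.0]), (np.int32(99), [59.42, 11.87]), (np.int32(37), [36.68, 23.76]), (np.int32(6), [51.5, 22.5]), (np.int32(2), [45.5, 26.0]), (np.int32(1), [40.0, 29.0]), (np.int32(1), [42.0, 28.0]), (np.int32(4), [36.5, 31.0]), (np.int32(107), [11.39, 39.16]), (np.int32(1), [28.0, 36.0]), (np.int32(2), [24.5, 38.0])]
green 270 15 56 12 37
[([0.191, -0.399, 0.002], 0.69)]
[([0.585, 0.047, 0.005], 0.76), ([0.213, -0.339, -0.002], 0.6)]
[([0.589, 0.039, 0.016], 0.9)]
```

View pics/v4.png

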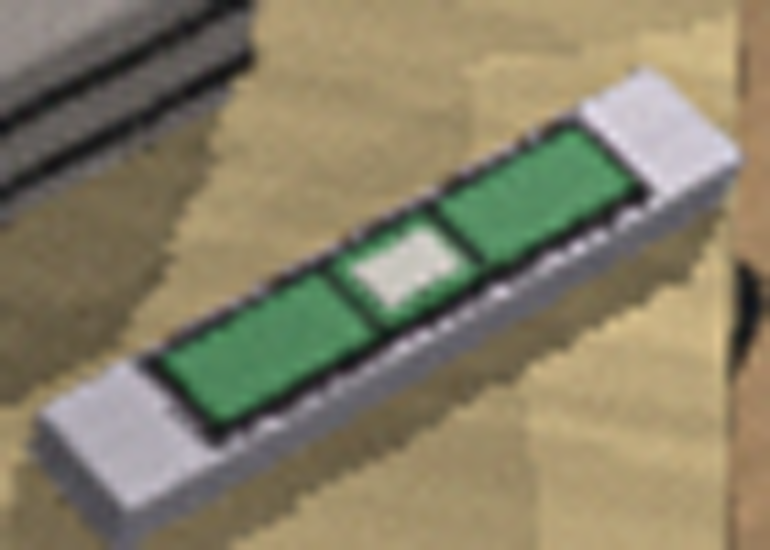

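Eye and network disagree slightly on the bubble, so I'll take a near view with the wrist camera from well above the mould.

Emit:
step_arm --pt "0 0 -4 0 0 0 0" --pt "3 1 -7 0 0 0 0" --pt "8 2 -7 0 0 0 0" --pt "13 3 -7 0 0 0 0" --pt "18 4 -7 0 0 0 0"

```text
clock: 18.2
tool_pos: [0.6282, 0.0906, 0.2517]
ee_rot: [0.697, 0.717, 0.0, 0.0]
wrist_force: [0.1, -0.0, -0.3]
grip_width: 0.0853
```

Emit:
step_arm --pt "4 0.8 0 0 0 0 0" --pt "8 1.5 0 0 0 0 0" --pt "12.5 1.8 0 0 0 0 0" --pt "12.5 1.8 0 0 0 0 0" --pt "12.5 1.8 0 0 0 0 0"

```text
clock: 18.7
tool_pos: [0.642, 0.2157, 0.2507]
ee_rot: [0.696, 0.718, -0.0, 0.0]
wrist_force: [0.3, 0.0, 0.2]
grip_width: 0.0851
```

Emit:
step_arm --pt "0 0 0 0 0 0 0" --pt "0 0 0 0 0 0 0"

```text
clock: 18.9
tool_pos: [0.6425, 0.2131, 0.2511]
ee_rot: [0.698, 0.716, -0.0, 0.0]
wrist_force: [-0.1, 0.1, -0.1]
grip_width: 0.0854
```

```bash
python3 - <<'E'
from h import *
s=ctrl.observe();print(s["clock"],s["tool_pos"],s["wrist_force"])
a=bub("wrist");print(proj("wrist",[[.646,.206,.068]]))
cv2.imwrite("pics/v5.png",a[:,:,::-1])
E
```

```text
18.9 [0.64254434 0.21311229 0.25105631] [-0.0506452   0.09665054 -0.09315652]
wrist 4 4 [0.6444 0.2037 0.0742] [0.6496 0.206  0.0684] off mm 2.2500000000000018 sd 1.1605494388435114 1.437663034232989
[[278.41201235 200.59760889]]
```

View pics/v5.png

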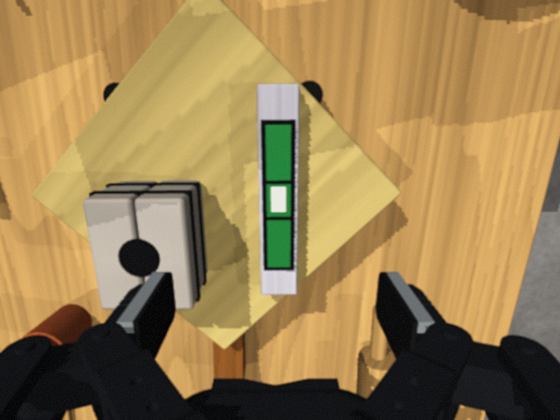

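```bash
python3 - <<'E'
from h import *
a=cv2.imread("pics/v5.png")[:,:,::-1].astype(float)
s=a[170:230,267:272].sum(2).mean(1);print("side strip",[(i+170,int(v)) for i,v in enumerate(s) if v<110])
b=a[170:230,274:283,0].mean(1);print([(i+170,int(v)) for i,v in enumerate(b) if 7<i<50])
E
```

```text
side strip [(181, 97), (182, 51), (183, 104), (217, 102), (218, 57), (219, 102)]
[(178, 36), (179, 32), (180, 29), (181, 20), (182, 16), (183, 19), (184, 30), (185, 65), (186, 153), (187, 224), (188, 235), (189, 232), (190, 233), (191, 233), (192, 232), (193, 233), (194, 233), (195, 233), (196, 233), (197, 233), (198, 233), (199, 233), (200, 233), (201, 233), (202, 233), (203, 233), (204, 233), (205, 233), (206, 233), (207, 233), (208, 233), (209, 234), (210, 236), (211, 219), (212, 136), (213, 48), (214, 32), (215, 32), (216, 28), (217, 18), (218, 17), (219, 21)]
```

The lines are at rows 182 and 218, and the bubble runs from 186 to 212. That puts it about 1 mm off centre on the hinge side, well inside 4 mm, so I'm handing in.

```bash
python3 -c 'from h import *;print(ctrl.hand_in(),ctrl.observe()["clock"])'
```

```text
the job is handed in; nothing more can be done
the job is handed in; nothing more can be done
```

I gripped the 170 mm wedge near its thick end and slid its thin end in under the low corner's pad. I pushed slowly until the bubble was centred, then let go and handed in. The clock stood at about 19 s of the 61 s allowed.

- **Bubble:** the last wrist view, after release, showed it about 1 mm to the hinge side of the middle, within the 4 mm limit.
- **Disagreement:** the networks put the bubble at -3.8 mm (scene camera) and +2.3 mm (wrist camera), with 1 to 2 mm of scatter. I went by the pixel measurement of bubble and lines in the wrist view.
- **Wedge:** by arm position, the thin end is about 95 mm past the pad. The scene network put the wedge's middle within a few mm of the board's middle line. I did not measure its tilt or speed after release, and it could not find the thin end under the board.
- **Force:** the largest wrist force I read while pushing was about 15 N. The force between wedge and board was not measured directly.
- **Contact:** the arm was raised clear and its wrist force was near zero at hand-in. I did not re-measure the bystanders, but the arm's path kept clear of them.

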